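# Arm the microscope laser under its guard

### The job

Arm the microscope's laser: on the switch box with the flat-topped, square-cornered guard, lift the guard, flip the toggle under it all the way over to its far side (away from the guard's handle, towards the guard's hinge), then shut the guard fully again. Do not open the round, domed guard of the lamp switch box that stands beside it.

Things in the scene. Friction and masses are not known exactly. Their poses are not given: they have to be found in the camera images.
- laser_box: Laser switch box, fixed: white, 160 (x) x 110 (y) x 60 (z) mm, a grey flat-topped, square-cornered guard on top, a key switch beside the guard (x=5, y=-43, up to z=78 mm). Origin: centre of the underside, on the bench. z up; x points from the handle side (roughly facing the robot) to the hinge side. Hinge line along y through x=45, z=106 mm, between 14 x 8 mm posts at y=+/-30 mm.
- laser_cover (a joint): Its guard, rad: 0 shut, 1.57 upright, 2.2 fully open, leaning back. Starts 0 to 0.05. Stays at any angle, never falls shut; 1 N at the handle moves it. 50 mm wide, reaches 82 mm from the hinge, walls 36 mm deep. Handle: bar 14 mm thick, 30 mm long, parallel to the hinge, 115 mm from it at hinge height (shut: box x=-70, z=106 mm), in front of the guard on a neck 10 x 6 mm; 39 mm free below.
- laser_toggle (a joint): The toggle under the guard, rad: 0 leans 0.5 rad from upright to the handle side (off), 1.0 leans 0.5 rad to the hinge side (on). Starts 0 to 0.1, stays where left; about 1 N at its ball moves it. Pivot line along y through box x=-5, z=62 mm; steel bat 9 mm thick with a 12 mm ball centred 30 mm from the pivot.
- lamp_cover (a joint): Guard of the other (lamp) switch box, rad: 0 shut, to stay so. That box has the same size, colours and build, but its guard is a round dome, 72 mm across, and it has no key switch. It stands 300 to 440 mm to the left or right of the laser box.
There are look-alikes about, which are no part of the job. Leave any red look-alike of the part that bears lamp_cover alone. Leave any red look-alike of the laser_box alone.

How it is judged:
By the outcome, as a careful person would: the job done as asked, in the order asked, and still so for the second after the job is handed in, with the robot touching nothing.
It also fails if it takes over 72 s, if anything falls off the work surface, if the arm or the gripper's body presses on something with over 40 N, if the wrist force passes 120 N, or if a joint passes its speed limit or range.

### The arm

A 6-joint arm with a two-finger parallel gripper is mounted at the origin on the work surface. World frame = base frame: x ahead of the robot, y to its left, z up, the work surface at z = 0. Lengths are in m, angles in rad, forces in N, time in s.
With the tool pointing down it reaches from about 0.25 to 0.775 m from the base axis. Payload 4 kg.
Tool frame: the origin (TCP) lies where the fingers leave the gripper's body, on its centre line; the fingertips stand 97 mm ahead of it and the grasp point (between the pads) lies 78 mm ahead of it; z points along the fingers, y is the line along which they close (so a half turn about z gives the same grasp; the last joint's range is limited). The gripper opens to 94 mm and grips with 3 to 60 N. Pads are 16 mm wide; open, the fingers measure 119 mm over their backs; the gripper's body (75 mm by 177 mm) begins 78 mm behind the grasp point.
Start: joints at [-1.283, 0.087, 1.371, -0, 1.684, -0.103], TCP at [0.21, -0.509, 0.303] pointing down, gripper open.
Joint ranges: [-3.1, 3.1], [-0.76, 2.03], [0.27, 2.55], [-1.08, 4.22], [0.17, 2.65], [-2.57, 2.57]. Speed limits (rad/s): [2.79, 2.79, 3.14, 3.14, 3.14, 3.14].

### API

Orientations are given as [roll, pitch, yaw] about the fixed x, y, z axes, in that order (R = Rz(yaw) Ry(pitch) Rx(roll)).
In Python, from bench import robot, eyes gives the robot as it stands. The module is installed in compiled form; this text tells all that it offers.
- The arm moves only by the tool carry_out, never from a script. Its argument "deltas" is a list of rows, each an object of numbers: "dx", "dy", "dz": the shift along the tool's x, y, z each as a share of 0.02 m, from -1 to 1; "wx", "wy", "wz": the turn, a rotation vector about the tool's x, y, z each as a share of 0.12 rad, from -1 to 1; "gripper": the closure in counts, from 0 (fully open) to 255 (shut). In form: [{"dx": .., "dy": .., "dz": .., "wx": .., "wy": .., "wz": .., "gripper": ..}, ...]. A call has 1 to 20 rows; each row shifts and turns the commanded pose from where the row before left it, along the tool's axes as they then stand; what a row does not reach is not made up. A row lasts 1/12 s, in which the tool goes at most 41.7 mm and 7.16 degrees, less where a joint would pass 70% of its speed; a pose out of reach is approached as far as the arm can. A call with a number of a shift or a turn outside -1 to 1 is refused whole. A call with a gripper value outside its range is refused whole. The fingers move at their own pace and stop on an object; the grip force is fixed at half the most. Time passes only in rows, so rows that do not move let the fingers close. It gives the time, the measured TCP pose, the force, the opening and the grip force at its end, in the units of the state.
- robot.get_obs(): the state, without advancing time (a new reading comes with each control period).
- eyes.snapshot(name): name is "scene" or "top" or "wrist"; returns the picture (384x512x3 uint8, red, green, blue); there is no depth.
- eyes.get_calibration(name): a dict with "fovy" (degrees; the focal length in pixels is half the picture's height over the tangent of half this angle, whatever the lens; pixels are square), "cx", "cy" (the principal point, pixels), "k1" (the pictures are not rectified: a ray, as slopes to the right and down, at radius r is drawn at 1 + k1 r^2 times it, then the intrinsics apply), "R" (3x3) and "t" (3): a world point X has camera coordinates R X + t. Camera axes: x right, y down, z forward; pixel columns grow to the right and rows downward; lengths in m; the calibration is good to about 2 mm. A picture is of the moment at which its call begins: read the wrist's pose just before it. get_calibration takes no time and is no camera call; for the wrist camera it gives the pose at the moment of the call.
- robot.close_job(): hands the job in; it is judged then, once.
The state is a dict: "time": time; "joint_positions": joint angles; "qvel": joint speeds; "joint_torque": joint torques, N m; "tool_pos": TCP position; "ee_rot": TCP orientation; "wrist_force": force on the tool from outside, world axes, zero at the start; "wrist_torque": the same for the moment, N m; "width": finger opening in m; "finger_force": force on a finger pad.
Only numpy, scipy, OpenCV 4.12 (cv2) and the standard library are available. Lean on these libraries where they do the work, as an engineer would, in place of code of your own. Each camera call takes 0.05 s, during which the arm holds its last target. There are 200 camera calls.

## Working session

There is one attempt and no reset: what is moved stays moved. The work goes in short steps, Python scripts to look and compute and a tool call to move; the robot and the scene stay as the last step left them, time stands still between calls to the robot, and variables do not carry over. Pictures are saved under pics/ and viewed, at most 10 in all, crops included, and the job is handed in when it is done.

Besides the shell and the picture viewer there is one more tool, called after "Request:" as name(argument=value, ...) on one line, values as JSON. carry_out: Moves the arm, as the interface text tells. Shift numbers are shares of 0.02 m and turn numbers shares of 0.12 rad, none past 1 either way. Its arguments: {"type":"object","properties":{"deltas":{"type":"array","items":{"type":"object","properties":{"dx":{"type":"number"},"dy":{"type":"number"},"dz":{"type":"number"},"wx":{"type":"number"},"wy":{"type":"number"},"wz":{"type":"number"},"gripper":{"type":"number"}}}}},"required":["deltas"]}

```bash
mkdir -p pics
cat > h.py <<'E'
import numpy as np, cv2
from bench import robot, eyes
def K(c):
    f=192/np.tan(np.radians(c['fovy'])/2)
    return f
def proj(c,X):
    p=np.asarray(c['R'])@np.asarray(X,float)+np.asarray(c['t']); s=p[:2]/p[2]
    s=s*(1+c['k1']*(s@s)); return s*K(c)+[c['cx'],c['cy']]
def ray(c,uv):
    d=(np.asarray(uv,float)-[c['cx'],c['cy']])/K(c); s=d.copy()
    for _ in range(30): s=d/(1+c['k1']*(s@s))
    R=np.asarray(c['R']); return -R.T@np.asarray(c['t']), R.T@np.array([s[0],s[1],1])
def onz(c,uv,z):
    o,d=ray(c,uv); return o+d*(z-o[2])/d[2]
E
python3 - <<'E'
from h import *
ims=[]
for n in ['scene','top']:
    im=eyes.snapshot(n); cv2.imwrite(f'pics/{n}0.png',im[...,::-1]); c=eyes.get_calibration(n)
    print(n,{k:np.round(v,3).tolist() for k,v in c.items()})
    ims.append(im)
cv2.imwrite('pics/both0.png',np.vstack([cv2.resize(i,(400,300)) for i in ims])[...,::-1])
print(robot.get_obs())
E
```

```text
scene {'fovy': 45.335, 'cx': 259.521, 'cy': 192.058, 'k1': -0.032, 'R': [[0.059, 0.998, -0.014], [0.835, -0.058, -0.547], [-0.547, 0.021, -0.837]], 't': [-0.066, -0.295, 1.344]}
top {'fovy': 52.316, 'cx': 250.565, 'cy': 191.184, 'k1': 0.018, 'R': [[0.023, -1.0, -0.009], [-0.989, -0.022, -0.149], [0.148, 0.012, -0.989]], 't': [0.046, 0.438, 0.857]}
{'time': 0.1, 'joint_positions': array([-1.28308187e+00,  8.78889599e-02,  1.37207028e+00, -4.19800767e-06,
        1.68357440e+00, -1.03084122e-01]), 'qvel': array([-0.00010672, -0.00100606, -0.0042973 , -0.00099299, -0.00065015,
       -0.00109877]), 'joint_torque': array([ 1.65254241e-03, -3.41252339e+01, -3.03301728e+01,  7.20374845e-02,
        3.04434844e-02, -1.10146188e-04]), 'tool_pos': array([ 0.20943062, -0.50825458,  0.30163338]), 'ee_rot': array([-3.13966155e+00, -1.95579690e-04,  3.90797926e-01]), 'wrist_force': array([ 0.08889503,  0.78939867, -0.22326703]), 'wrist_torque': array([ 0.02244378,  0.00908355, -0.03636349]), 'finger_force': 0.0, 'width': 0.09384391620520918}
```

View pics/top0.png

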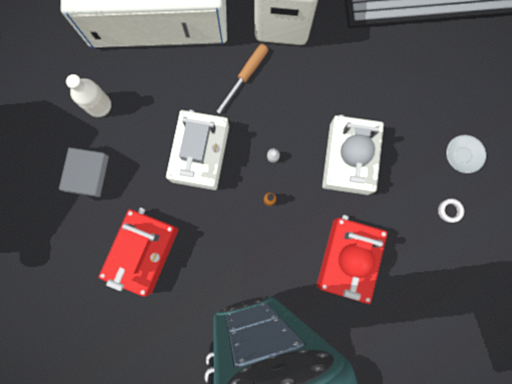

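View pics/scene0.png

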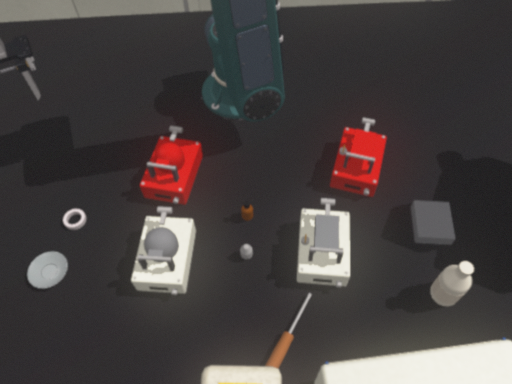

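Candidates, in top pixels: white with flat guard and key (198,150), white with dome (355,155), red with flat guard (138,253), red with dome (352,260). The white flat-guard box with the key switch fits the description. I'll confirm it in an enlarged crop.

Run:
```python
from h import *
t=cv2.imread('pics/top0.png');s=cv2.imread('pics/scene0.png')
a=cv2.resize(t[100:200,150:250],(400,400),interpolation=cv2.INTER_CUBIC)
b=cv2.resize(s[195:295,275:375],(400,400),interpolation=cv2.INTER_CUBIC)
cv2.imwrite('pics/crop1.png',np.hstack([a,b]))
for n,im,(x0,x1,y0,y1) in [('top',t,(155,240,100,200)),('scene',s,(285,365,190,295))]:
    c=eyes.get_calibration(n)
    g=im.min(2); m=np.zeros_like(g); m[y0:y1,x0:x1]=(g[y0:y1,x0:x1]>110)*255
    m=cv2.morphologyEx(m,cv2.MORPH_CLOSE,np.ones((5,5)))
    k=max(cv2.findContours(m,0,2)[0],key=cv2.contourArea)
    h=cv2.convexHull(k); p=cv2.approxPolyDP(h,3,True)[:,0]
    print(n,cv2.contourArea(k),cv2.minAreaRect(k))
    for q in p: print(q,onz(c,q,.06).round(4),onz(c,q,0).round(4))
```

```text
top 3811.0 ((198.8826446533203, 140.8985595703125), (52.95246124267578, 91.47383880615234), 11.09372329711914)
[228 100] [0.6426 0.1117 0.06  ] [0.6663 0.1164 0.    ]
[228 130] [0.5717 0.1095 0.06  ] [0.5905 0.114  0.    ]
[216 189] [0.4363 0.1317 0.06  ] [0.4455 0.1378 0.    ]
[167 179] [0.4564 0.2413 0.06  ] [ 0.467   0.2551 -0.    ]
[179 111] [0.6141 0.2225 0.06  ] [0.6358 0.235  0.    ]
scene 3749.5 ((325.3385925292969, 241.46971130371094), (53.32871627807617, 87.22443389892578), 3.5035319328308105)
[321 198] [0.4219 0.1845 0.06  ] [0.3844 0.1954 0.    ]
[334 199] [0.4267 0.2142 0.06  ] [0.3896 0.227  0.    ]
[349 213] [0.4664 0.2426 0.06  ] [0.4319 0.2574 0.    ]
[350 275] [0.616 0.22  0.06 ] [0.5914 0.2332 0.    ]
[345 285] [0.6373 0.206  0.06  ] [0.6141 0.2183 0.    ]
[297 279] [0.6174 0.1082 0.06  ] [0.593 0.114 0.   ]
[301 210] [0.451  0.1347 0.06  ] [0.4155 0.1423 0.    ]
```

View pics/crop1.png

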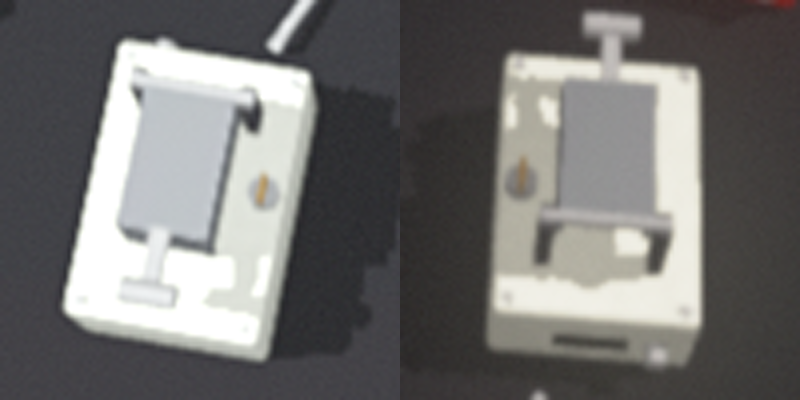

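The crop confirms it: white, flat square guard, key beside it. The handle bar is at top px ≈(186.8,173), scene ≈(328,201). The hinge bar is at top px ≈(199,122), scene ≈(326,249).

Run:
```python
from h import *
ct,cs=eyes.get_calibration('top'),eyes.get_calibration('scene')
P={'handle':((186.8,173),(328,201.2)),'hinge':((199,122),(326,249.2)),'c--hingeL':((180.5,110.3),(349.3,276.2)),'hingeR':((227.3,117.3),(298,272)),'handL':((166.7,176.5),(349.3,212)),'handR':((212.5,185),(302,209)),'key':((216,148),(305,240))}
for n,(a,b) in P.items():
    o,d=ray(ct,a);p,e=ray(cs,b)
    s=np.linalg.lstsq(np.c_[d,-e],p-o,rcond=None)[0]
    A,B=o+s[0]*d,p+s[1]*e
    z=.06 if n[0] in'ch' and n not in('handle','hinge') else .11
    if n=='key': z=.078
    print(n,((A+B)/2).round(4),'gap',np.linalg.norm(A-B).round(4),'top@z',onz(ct,a,z).round(4)[:2],'scene@z',onz(cs,b,z).round(4)[:2])
```

```text
handle [0.4615 0.1896 0.1085] gap 0.0006 top@z [0.4611 0.189 ] scene@z [0.4624 0.1896]
hinge [0.5744 0.1697 0.1043] gap 0.0012 top@z [0.5724 0.1682] scene@z [0.5771 0.1693]
c--hingeL [0.6171 0.2194 0.0564] gap 0.001 top@z [0.6158 0.2191] scene@z [0.6186 0.2181]
hingeR [0.6017 0.112  0.0594] gap 0.0001 top@z [0.6015 0.112 ] scene@z [0.6019 0.1119]
handL [0.4625 0.2436 0.0575] gap 0.0015 top@z [0.462  0.2422] scene@z [0.4638 0.2438]
handR [0.4458 0.1391 0.0555] gap 0.0024 top@z [0.4451 0.1398] scene@z [0.4485 0.1373]
key [0.5289 0.1349 0.0619] gap 0.0 top@z [0.5246 0.1332] scene@z [0.537  0.1329]
```

Fits from both views agree (handle–hinge 115 mm, z≈0.106): box origin ≈ (0.531, 0.178), yaw ≈ -0.163. First I align the tool, then travel high up to above the handle.

Request:
carry_out(deltas=[{"wz": 0.924}, {"wz": 0.924}, {"wz": 0.924}, {"wz": 0.924}, {"wz": 0.924}, {"dx": 0.18, "dy": -0.98}, {"dx": 0.18, "dy": -0.98}, {"dx": 0.18, "dy": -0.98}, {"dx": 0.18, "dy": -0.98}, {"dx": 0.18, "dy": -0.98}, {"dx": 0.18, "dy": -0.98}, {"dx": 0.18, "dy": -0.98}, {"dx": 0.18, "dy": -0.98}, {"dx": 0.18, "dy": -0.98}, {"dx": 0.18, "dy": -0.98}, {"dx": 0.18, "dy": -0.98}, {"dx": 0.18, "dy": -0.98}, {"dx": 0.18, "dy": -0.98}, {"dx": 0.18, "dy": -0.98}, {"dx": 0.18, "dy": -0.98}])

```text
invalid input
```

Request:
carry_out(deltas=[{"dx": 0.18, "dy": -0.98}, {"dx": 0.18, "dy": -0.98}, {"dx": 0.18, "dy": -0.98}, {"dx": 0.18, "dy": -0.98}, {"dx": 0.18, "dy": -0.98}, {"dx": 0.18, "dy": -0.98}, {"dx": 0.18, "dy": -0.98}, {"dx": 0.18, "dy": -0.98}, {"dx": 0.18, "dy": -0.98}, {"dx": 0.18, "dy": -0.98}, {"dx": 0.18, "dy": -0.98}, {"dx": 0.18, "dy": -0.98}, {"dx": 0.18, "dy": -0.98}, {"dx": 0.18, "dy": -0.98}, {"dx": 0.18, "dy": -0.98}, {"dx": 0.18, "dy": -0.98}, {"dx": 0.18, "dy": -0.98}, {}, {}])

```text
invalid input
```

Request:
carry_out(deltas=[{"dx": 0, "dy": 0, "dz": 0, "wx": 0, "wy": 0, "wz": 0.924, "gripper": 0}, {"dx": 0, "dy": 0, "dz": 0, "wx": 0, "wy": 0, "wz": 0.924, "gripper": 0}, {"dx": 0, "dy": 0, "dz": 0, "wx": 0, "wy": 0, "wz": 0.924, "gripper": 0}, {"dx": 0, "dy": 0, "dz": 0, "wx": 0, "wy": 0, "wz": 0.924, "gripper": 0}, {"dx": 0, "dy": 0, "dz": 0, "wx": 0, "wy": 0, "wz": 0.924, "gripper": 0}])

```text
time: 0.52
tool_pos: [0.2095, -0.5083, 0.302]
ee_rot: [-3.14, 0.001, -0.169]
wrist_force: [-0.2, -0.7, 0.2]
width: 0.0938
finger_force: 0.0
```

All keys are needed in each row. Now the travel.

Request:
carry_out(deltas=[{"dx": 0.18, "dy": -0.98, "dz": 0, "wx": 0, "wy": 0, "wz": 0, "gripper": 0}, {"dx": 0.18, "dy": -0.98, "dz": 0, "wx": 0, "wy": 0, "wz": 0, "gripper": 0}, {"dx": 0.18, "dy": -0.98, "dz": 0, "wx": 0, "wy": 0, "wz": 0, "gripper": 0}, {"dx": 0.18, "dy": -0.98, "dz": 0, "wx": 0, "wy": 0, "wz": 0, "gripper": 0}, {"dx": 0.18, "dy": -0.98, "dz": 0, "wx": 0, "wy": 0, "wz": 0, "gripper": 0}, {"dx": 0.18, "dy": -0.98, "dz": 0, "wx": 0, "wy": 0, "wz": 0, "gripper": 0}, {"dx": 0.18, "dy": -0.98, "dz": 0, "wx": 0, "wy": 0, "wz": 0, "gripper": 0}, {"dx": 0.18, "dy": -0.98, "dz": 0, "wx": 0, "wy": 0, "wz": 0, "gripper": 0}, {"dx": 0.18, "dy": -0.98, "dz": 0, "wx": 0, "wy": 0, "wz": 0, "gripper": 0}, {"dx": 0.18, "dy": -0.98, "dz": 0, "wx": 0, "wy": 0, "wz": 0, "gripper": 0}, {"dx": 0.18, "dy": -0.98, "dz": 0, "wx": 0, "wy": 0, "wz": 0, "gripper": 0}, {"dx": 0.18, "dy": -0.98, "dz": 0, "wx": 0, "wy": 0, "wz": 0, "gripper": 0}, {"dx": 0.18, "dy": -0.98, "dz": 0, "wx": 0, "wy": 0, "wz": 0, "gripper": 0}, {"dx": 0.18, "dy": -0.98, "dz": 0, "wx": 0, "wy": 0, "wz": 0, "gripper": 0}, {"dx": 0.18, "dy": -0.98, "dz": 0, "wx": 0, "wy": 0, "wz": 0, "gripper": 0}, {"dx": 0.18, "dy": -0.98, "dz": 0, "wx": 0, "wy": 0, "wz": 0, "gripper": 0}, {"dx": 0.18, "dy": -0.98, "dz": 0, "wx": 0, "wy": 0, "wz": 0, "gripper": 0}, {"dx": 0.18, "dy": -0.98, "dz": 0, "wx": 0, "wy": 0, "wz": 0, "gripper": 0}, {"dx": 0.18, "dy": -0.98, "dz": 0, "wx": 0, "wy": 0, "wz": 0, "gripper": 0}, {"dx": 0.18, "dy": -0.98, "dz": 0, "wx": 0, "wy": 0, "wz": 0, "gripper": 0}])

```text
time: 2.18
tool_pos: [0.3444, -0.1324, 0.3022]
ee_rot: [-3.141, 0.001, -0.164]
wrist_force: [0.1, 0.4, -0.4]
width: 0.0942
finger_force: 0.0
```

Request:
carry_out(deltas=[{"dx": 0.18, "dy": -0.98, "dz": 0, "wx": 0, "wy": 0, "wz": 0, "gripper": 0}, {"dx": 0.18, "dy": -0.98, "dz": 0, "wx": 0, "wy": 0, "wz": 0, "gripper": 0}, {"dx": 0.18, "dy": -0.98, "dz": 0, "wx": 0, "wy": 0, "wz": 0, "gripper": 0}, {"dx": 0.18, "dy": -0.98, "dz": 0, "wx": 0, "wy": 0, "wz": 0, "gripper": 0}, {"dx": 0.18, "dy": -0.98, "dz": 0, "wx": 0, "wy": 0, "wz": 0, "gripper": 0}, {"dx": 0.18, "dy": -0.98, "dz": 0, "wx": 0, "wy": 0, "wz": 0, "gripper": 0}, {"dx": 0.18, "dy": -0.98, "dz": 0, "wx": 0, "wy": 0, "wz": 0, "gripper": 0}, {"dx": 0.18, "dy": -0.98, "dz": 0, "wx": 0, "wy": 0, "wz": 0, "gripper": 0}, {"dx": 0.18, "dy": -0.98, "dz": 0, "wx": 0, "wy": 0, "wz": 0, "gripper": 0}, {"dx": 0.18, "dy": -0.98, "dz": 0, "wx": 0, "wy": 0, "wz": 0, "gripper": 0}, {"dx": 0.18, "dy": -0.98, "dz": 0, "wx": 0, "wy": 0, "wz": 0, "gripper": 0}, {"dx": 0.18, "dy": -0.98, "dz": 0, "wx": 0, "wy": 0, "wz": 0, "gripper": 0}, {"dx": 0.18, "dy": -0.98, "dz": 0, "wx": 0, "wy": 0, "wz": 0, "gripper": 0}, {"dx": 0.18, "dy": -0.98, "dz": 0, "wx": 0, "wy": 0, "wz": 0, "gripper": 0}, {"dx": 0.18, "dy": -0.98, "dz": 0, "wx": 0, "wy": 0, "wz": 0, "gripper": 0}, {"dx": 0.18, "dy": -0.98, "dz": 0, "wx": 0, "wy": 0, "wz": 0, "gripper": 0}, {"dx": 0.18, "dy": -0.98, "dz": 0, "wx": 0, "wy": 0, "wz": 0, "gripper": 0}, {"dx": 0, "dy": 0, "dz": 0, "wx": 0, "wy": 0, "wz": 0, "gripper": 0}, {"dx": 0, "dy": 0, "dz": 0, "wx": 0, "wy": 0, "wz": 0, "gripper": 0}])

```text
time: 3.77
tool_pos: [0.4588, 0.1856, 0.3018]
ee_rot: [3.14, 0.002, -0.162]
wrist_force: [-0.2, 0.2, 0.5]
width: 0.0941
finger_force: 0.0
```

```bash
cat >> h.py <<'E'
O=np.array([.5312,.1782]);Y=-.163
E1=np.array([np.cos(Y),np.sin(Y)]);E2=np.array([-E1[1],E1[0]])
def b2w(x,y,z): return np.r_[O+E1*x+E2*y,z]
def where():
    o=robot.get_obs(); p=o['tool_pos']; d=p[:2]-O
    print('box xy',(1e3*np.array([d@E1,d@E2])).round(1),'grasp z',round(1e3*p[2]-78,1),'rot',o['ee_rot'].round(3),'F',o['wrist_force'].round(1),'w',round(o['width'],4),'t',o['time'])
E
python3 - <<'E'
from h import *
where(); im=eyes.snapshot('wrist').copy(); c=eyes.get_calibration('wrist')
for p in [(-.07,.015,.106),(-.07,-.015,.106),(.045,.03,.106),(.045,-.03,.106),(-.08,.055,.06),(-.08,-.055,.06),(.08,.055,.06),(.08,-.055,.06)]:
    q=proj(c,b2w(*p)); print(p,q.round(1)); cv2.circle(im,tuple(int(v) for v in q.round()),2,(255,0,255),-1)
cv2.imwrite('pics/w1.png',im[...,::-1])
E
```

```text
box xy [-72.6  -4.4] grasp z 223.8 rot [ 3.14e+00  2.00e-03 -1.62e-01] F [-0.2  0.2  0.5] w 0.0941 t 3.7667
(-0.07, 0.015, 0.106) [238.7 188.3]
(-0.07, -0.015, 0.106) [270.2 188.3]
(0.045, 0.03, 0.106) [219.2  60. ]
(0.045, -0.03, 0.106) [288.5  59.9]
(-0.08, 0.055, 0.06) [205.8 186.6]
(-0.08, -0.055, 0.06) [304.8 186.5]
(0.08, 0.055, 0.06) [199.3  30.7]
(0.08, -0.055, 0.06) [310.   30.6]
```

View pics/w1.png

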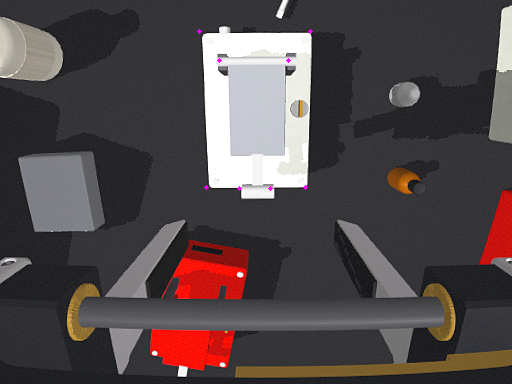

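The picture shows the handle bar centred at (257,191), about 2–3 px (≈2 mm) off the prediction, and the yaw agrees. I'll shift by a compromise and descend with the bar between the fingers.

Request:
carry_out(deltas=[{"dx": 0.05, "dy": -0.1, "dz": 0.8, "wx": 0, "wy": 0, "wz": 0, "gripper": 0}, {"dx": 0, "dy": 0, "dz": 1, "wx": 0, "wy": 0, "wz": 0, "gripper": 0}, {"dx": 0, "dy": 0, "dz": 1, "wx": 0, "wy": 0, "wz": 0, "gripper": 0}, {"dx": 0, "dy": 0, "dz": 1, "wx": 0, "wy": 0, "wz": 0, "gripper": 0}, {"dx": 0, "dy": 0, "dz": 1, "wx": 0, "wy": 0, "wz": 0, "gripper": 0}, {"dx": 0, "dy": 0, "dz": 0.7, "wx": 0, "wy": 0, "wz": 0, "gripper": 0}, {"dx": 0, "dy": 0, "dz": 0.4, "wx": 0, "wy": 0, "wz": 0, "gripper": 0}, {"dx": 0, "dy": 0, "dz": 0, "wx": 0, "wy": 0, "wz": 0, "gripper": 0}, {"dx": 0, "dy": 0, "dz": 0, "wx": 0, "wy": 0, "wz": 0, "gripper": 80}, {"dx": 0, "dy": 0, "dz": 0, "wx": 0, "wy": 0, "wz": 0, "gripper": 120}, {"dx": 0, "dy": 0, "dz": 0, "wx": 0, "wy": 0, "wz": 0, "gripper": 150}, {"dx": 0, "dy": 0, "dz": 0, "wx": 0, "wy": 0, "wz": 0, "gripper": 170}, {"dx": 0, "dy": 0, "dz": 0, "wx": 0, "wy": 0, "wz": 0, "gripper": 190}, {"dx": 0, "dy": 0, "dz": 0, "wx": 0, "wy": 0, "wz": 0, "gripper": 190}, {"dx": 0, "dy": 0, "dz": 0, "wx": 0, "wy": 0, "wz": 0, "gripper": 190}, {"dx": 0, "dy": 0, "dz": 0, "wx": 0, "wy": 0, "wz": 0, "gripper": 190}])

```text
time: 5.15
tool_pos: [0.4604, 0.1871, 0.1847]
ee_rot: [3.142, -0.0, -0.163]
wrist_force: [0.1, 0.2, -0.3]
width: 0.0442
finger_force: 0.0
```

```bash
python3 -c "
from h import *
where()"
```

```text
box xy [-71.3  -2.7] grasp z 106.7 rot [ 3.142 -0.    -0.163] F [ 0.1  0.2 -0.3] w 0.0442 t 5.15
```

Still closing; continue.

Request:
carry_out(deltas=[{"dx": 0, "dy": 0, "dz": 0, "wx": 0, "wy": 0, "wz": 0, "gripper": 190}, {"dx": 0, "dy": 0, "dz": 0, "wx": 0, "wy": 0, "wz": 0, "gripper": 190}, {"dx": 0, "dy": 0, "dz": 0, "wx": 0, "wy": 0, "wz": 0, "gripper": 190}, {"dx": 0, "dy": 0, "dz": 0, "wx": 0, "wy": 0, "wz": 0, "gripper": 190}, {"dx": 0, "dy": 0, "dz": 0, "wx": 0, "wy": 0, "wz": 0, "gripper": 190}])

```text
time: 5.57
tool_pos: [0.4604, 0.1879, 0.1847]
ee_rot: [-3.14, -0.0, -0.163]
wrist_force: [0.1, 5.4, -1.3]
width: 0.0294
finger_force: 30.0
```

Request:
carry_out(deltas=[{"dx": 0.06, "dy": -0.04, "dz": -0.8, "wx": 0, "wy": 0, "wz": 0, "gripper": 190}, {"dx": 0.17, "dy": 0, "dz": -0.79, "wx": 0, "wy": 0, "wz": 0, "gripper": 190}, {"dx": 0.28, "dy": 0, "dz": -0.76, "wx": 0, "wy": 0, "wz": 0, "gripper": 190}, {"dx": 0.38, "dy": 0, "dz": -0.71, "wx": 0, "wy": 0, "wz": 0, "gripper": 190}, {"dx": 0.47, "dy": 0, "dz": -0.65, "wx": 0, "wy": 0, "wz": 0, "gripper": 190}])

```text
time: 5.98
tool_pos: [0.4875, 0.1838, 0.2587]
ee_rot: [-3.141, 0.0, -0.163]
wrist_force: [4.5, 4.3, -7.6]
width: 0.0299
finger_force: 30.0
```

```bash
python3 -c "
from h import *
where()"
```

```text
box xy [-44.   -1.5] grasp z 180.7 rot [-3.141  0.    -0.163] F [ 4.5  4.3 -7.6] w 0.0299 t 5.9833
```

Moving well with small forces; continue the arc.

Request:
carry_out(deltas=[{"dx": 0.56, "dy": 0, "dz": -0.58, "wx": 0, "wy": 0, "wz": 0, "gripper": 190}, {"dx": 0.63, "dy": 0, "dz": -0.49, "wx": 0, "wy": 0, "wz": 0, "gripper": 190}, {"dx": 0.7, "dy": 0, "dz": -0.4, "wx": 0, "wy": 0, "wz": 0, "gripper": 190}, {"dx": 0.75, "dy": 0, "dz": -0.3, "wx": 0, "wy": 0, "wz": 0, "gripper": 190}, {"dx": 0.78, "dy": 0, "dz": -0.19, "wx": 0, "wy": 0, "wz": 0, "gripper": 190}, {"dx": 0.8, "dy": 0, "dz": -0.08, "wx": 0, "wy": 0, "wz": 0, "gripper": 190}, {"dx": 0.8, "dy": 0, "dz": 0.03, "wx": 0, "wy": 0, "wz": 0, "gripper": 190}, {"dx": 0.79, "dy": 0, "dz": 0.14, "wx": 0, "wy": 0, "wz": 0, "gripper": 190}, {"dx": 0.76, "dy": 0, "dz": 0.25, "wx": 0, "wy": 0, "wz": 0, "gripper": 190}, {"dx": 0.72, "dy": 0, "dz": 0.36, "wx": 0, "wy": 0, "wz": 0, "gripper": 190}, {"dx": 0, "dy": 0, "dz": 0, "wx": 0, "wy": 0, "wz": 0, "gripper": 190}])

```text
time: 6.9
tool_pos: [0.6337, 0.1605, 0.2838]
ee_rot: [-3.138, -0.003, -0.163]
wrist_force: [2.3, 5.2, 2.2]
width: 0.0301
finger_force: 30.0
```

```bash
python3 -c "
from h import *
where()
cv2.imwrite('pics/s2.png',eyes.snapshot('scene')[150:330,230:430,::-1].repeat(3,0).repeat(3,1))"
```

```text
box xy [104.   -0.8] grasp z 205.8 rot [-3.138e+00 -3.000e-03 -1.630e-01] F [2.3 5.2 2.2] w 0.0301 t 6.9
```

View pics/s2.png

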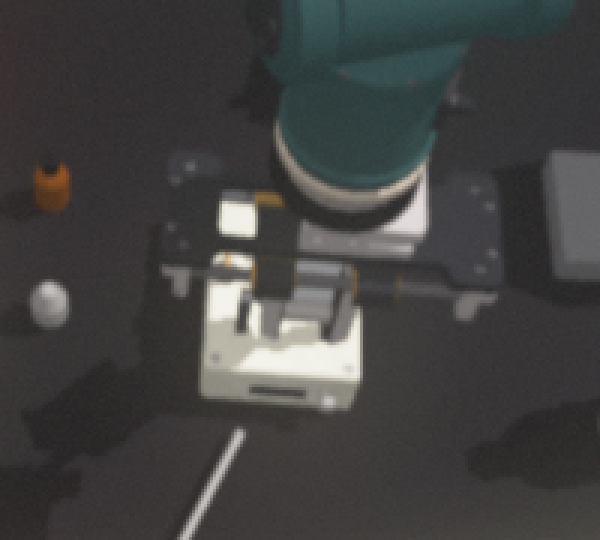

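The picture shows the guard leaning back on the hinge side, held at ≈2.1 rad (bar r≈116 mm). Release, rise, close the fingers, and come down in front of the toggle.

Request:
carry_out(deltas=[{"dx": 0, "dy": 0, "dz": 0, "wx": 0, "wy": 0, "wz": 0, "gripper": 120}, {"dx": 0, "dy": 0, "dz": 0, "wx": 0, "wy": 0, "wz": 0, "gripper": 60}, {"dx": 0, "dy": 0, "dz": 0, "wx": 0, "wy": 0, "wz": 0, "gripper": 60}, {"dx": 0, "dy": 0, "dz": 0, "wx": 0, "wy": 0, "wz": 0, "gripper": 60}, {"dx": 0, "dy": 0, "dz": -1, "wx": 0, "wy": 0, "wz": 0, "gripper": 60}, {"dx": 0, "dy": 0, "dz": -1, "wx": 0, "wy": 0, "wz": 0, "gripper": 60}, {"dx": 0, "dy": 0, "dz": -1, "wx": 0, "wy": 0, "wz": 0, "gripper": 60}, {"dx": -0.95, "dy": 0, "dz": 0, "wx": 0, "wy": 0, "wz": 0, "gripper": 255}, {"dx": -0.95, "dy": 0, "dz": 0, "wx": 0, "wy": 0, "wz": 0, "gripper": 255}, {"dx": -0.95, "dy": 0, "dz": 0, "wx": 0, "wy": 0, "wz": 0, "gripper": 255}, {"dx": -0.95, "dy": 0, "dz": 0, "wx": 0, "wy": 0, "wz": 0, "gripper": 255}, {"dx": -0.95, "dy": 0, "dz": 0, "wx": 0, "wy": 0, "wz": 0, "gripper": 255}, {"dx": -0.95, "dy": 0, "dz": 0, "wx": 0, "wy": 0, "wz": 0, "gripper": 255}, {"dx": -0.95, "dy": 0, "dz": 0, "wx": 0, "wy": 0, "wz": 0, "gripper": 255}, {"dx": -0.95, "dy": 0, "dz": 0, "wx": 0, "wy": 0, "wz": 0, "gripper": 255}, {"dx": 0, "dy": 0, "dz": 0, "wx": 0, "wy": 0, "wz": 0, "gripper": 255}, {"dx": 0, "dy": 0, "dz": 0, "wx": 0, "wy": 0, "wz": 0, "gripper": 255}, {"dx": 0, "dy": 0, "dz": 0, "wx": 0, "wy": 0, "wz": 0, "gripper": 255}])

```text
time: 8.45
tool_pos: [0.4816, 0.1841, 0.3441]
ee_rot: [3.141, -0.001, -0.164]
wrist_force: [0.3, -0.7, -0.2]
width: 0.0021
finger_force: 0.0
```

Run:
```python
from h import *
where(); im=eyes.snapshot('wrist').copy(); c=eyes.get_calibration('wrist')
for p in [(-.0194,0,.0883),(-.005,0,.062),(-.0215,-.0025,.0883)]:
    q=proj(c,b2w(*p)); print(p,q.round(1))
cv2.imwrite('pics/w2.png',im[...,::-1])
```

```text
box xy [-49.9  -2.2] grasp z 266.1 rot [ 3.141e+00 -1.000e-03 -1.640e-01] F [ 0.3 -0.7 -0.2] w 0.0021 t 8.45
(-0.0194, 0, 0.0883) [258.  151.3]
(-0.005, 0, 0.062) [258.2 136.4]
(-0.0215, -0.0025, 0.0883) [260.3 153.2]
```

View pics/w2.png

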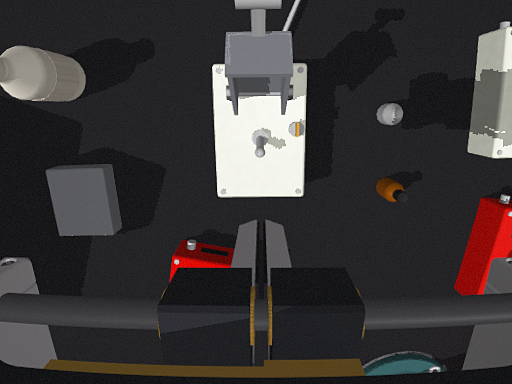

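Guard open at top; toggle ball at (260,152) matches the prediction (box x≈-21, y≈-2.5). Descend in front of it and push.

Request:
carry_out(deltas=[{"dx": 0, "dy": 0, "dz": 1, "wx": 0, "wy": 0, "wz": 0, "gripper": 255}, {"dx": 0, "dy": 0, "dz": 1, "wx": 0, "wy": 0, "wz": 0, "gripper": 255}, {"dx": 0, "dy": 0, "dz": 1, "wx": 0, "wy": 0, "wz": 0, "gripper": 255}, {"dx": 0, "dy": 0, "dz": 1, "wx": 0, "wy": 0, "wz": 0, "gripper": 255}, {"dx": 0, "dy": 0, "dz": 1, "wx": 0, "wy": 0, "wz": 0, "gripper": 255}, {"dx": 0, "dy": 0, "dz": 1, "wx": 0, "wy": 0, "wz": 0, "gripper": 255}, {"dx": 0, "dy": 0, "dz": 1, "wx": 0, "wy": 0, "wz": 0, "gripper": 255}, {"dx": 0, "dy": 0, "dz": 0.8, "wx": 0, "wy": 0, "wz": 0, "gripper": 255}, {"dx": 0, "dy": 0, "dz": 0.55, "wx": 0, "wy": 0, "wz": 0, "gripper": 255}, {"dx": 0, "dy": 0, "dz": 0, "wx": 0, "wy": 0, "wz": 0, "gripper": 255}, {"dx": 0.5, "dy": 0, "dz": 0, "wx": 0, "wy": 0, "wz": 0, "gripper": 255}, {"dx": 0.4, "dy": 0, "dz": 0, "wx": 0, "wy": 0, "wz": 0, "gripper": 255}, {"dx": 0.4, "dy": 0, "dz": 0, "wx": 0, "wy": 0, "wz": 0, "gripper": 255}, {"dx": 0.3, "dy": 0, "dz": 0, "wx": 0, "wy": 0, "wz": 0, "gripper": 255}, {"dx": 0, "dy": 0, "dz": 0, "wx": 0, "wy": 0, "wz": 0, "gripper": 255}])

```text
time: 9.75
tool_pos: [0.5149, 0.179, 0.1782]
ee_rot: [-3.141, -0.003, -0.164]
wrist_force: [-0.5, 0.9, 0.3]
width: 0.0005
finger_force: 0.0
```

```bash
python3 -c "
from h import *
where()"
```

```text
box xy [-16.2  -1.8] grasp z 100.2 rot [-3.141e+00 -3.000e-03 -1.640e-01] F [-0.5  0.9  0.3] w 0.0005 t 9.75
```

Request:
carry_out(deltas=[{"dx": 0.15, "dy": 0, "dz": 0, "wx": 0, "wy": 0, "wz": 0, "gripper": 255}, {"dx": 0.15, "dy": 0, "dz": 0, "wx": 0, "wy": 0, "wz": 0, "gripper": 255}, {"dx": 0, "dy": 0, "dz": 0, "wx": 0, "wy": 0, "wz": 0, "gripper": 255}])

```text
time: 10.0
tool_pos: [0.5192, 0.1782, 0.1773]
ee_rot: [-3.141, -0.001, -0.164]
wrist_force: [-0.4, 0.6, 2.1]
width: -0.0002
finger_force: 0.7
```

Request:
carry_out(deltas=[{"dx": 0.1, "dy": 0, "dz": 0, "wx": 0, "wy": 0, "wz": 0, "gripper": 255}, {"dx": 0, "dy": 0, "dz": 0, "wx": 0, "wy": 0, "wz": 0, "gripper": 255}])

```text
time: 10.17
tool_pos: [0.5208, 0.1779, 0.177]
ee_rot: [3.142, -0.0, -0.164]
wrist_force: [-0.9, 0.5, 1.3]
width: 0.0007
finger_force: 0.8
```

Request:
carry_out(deltas=[{"dx": 0.1, "dy": 0, "dz": 0, "wx": 0, "wy": 0, "wz": 0, "gripper": 255}, {"dx": 0, "dy": 0, "dz": 0, "wx": 0, "wy": 0, "wz": 0, "gripper": 255}])

```text
time: 10.33
tool_pos: [0.5225, 0.1777, 0.1768]
ee_rot: [3.141, 0.001, -0.164]
wrist_force: [-2.1, 1.2, 0.7]
width: 0.0004
finger_force: 1.2
```

Request:
carry_out(deltas=[{"dx": 0.1, "dy": 0, "dz": 0, "wx": 0, "wy": 0, "wz": 0, "gripper": 255}, {"dx": 0, "dy": 0, "dz": 0, "wx": 0, "wy": 0, "wz": 0, "gripper": 255}])

```text
time: 10.5
tool_pos: [0.5233, 0.1776, 0.1766]
ee_rot: [3.141, 0.005, -0.163]
wrist_force: [-5.9, 0.8, 3.2]
width: 0.0003
finger_force: 3.1
```

Request:
carry_out(deltas=[{"dx": 0.08, "dy": 0, "dz": 0, "wx": 0, "wy": 0, "wz": 0, "gripper": 255}, {"dx": 0, "dy": 0, "dz": 0, "wx": 0, "wy": 0, "wz": 0, "gripper": 255}])

```text
time: 10.67
tool_pos: [0.5238, 0.1775, 0.1765]
ee_rot: [3.141, 0.008, -0.163]
wrist_force: [-8.5, 2.0, 5.0]
width: 0.0003
finger_force: 4.7
```

Force rises and the tool stalls: the toggle is at its stop. Back off, rise and check.

Request:
carry_out(deltas=[{"dx": -1, "dy": 0, "dz": 0, "wx": 0, "wy": 0, "wz": 0, "gripper": 255}, {"dx": -1, "dy": 0, "dz": 0, "wx": 0, "wy": 0, "wz": 0, "gripper": 255}, {"dx": 0, "dy": 0, "dz": -1, "wx": 0, "wy": 0, "wz": 0, "gripper": 255}, {"dx": 0, "dy": 0, "dz": -1, "wx": 0, "wy": 0, "wz": 0, "gripper": 255}, {"dx": 0, "dy": 0, "dz": -1, "wx": 0, "wy": 0, "wz": 0, "gripper": 255}, {"dx": 0, "dy": 0, "dz": -1, "wx": 0, "wy": 0, "wz": 0, "gripper": 255}, {"dx": 0, "dy": 0, "dz": -1, "wx": 0, "wy": 0, "wz": 0, "gripper": 255}, {"dx": 0, "dy": 0, "dz": -1, "wx": 0, "wy": 0, "wz": 0, "gripper": 255}, {"dx": 0, "dy": 0, "dz": -1, "wx": 0, "wy": 0, "wz": 0, "gripper": 255}, {"dx": 0, "dy": 0, "dz": -1, "wx": 0, "wy": 0, "wz": 0, "gripper": 255}, {"dx": 0, "dy": 0, "dz": -0.3, "wx": 0, "wy": 0, "wz": 0, "gripper": 60}, {"dx": 0, "dy": 0, "dz": 0, "wx": 0, "wy": 0, "wz": 0, "gripper": 60}, {"dx": 0, "dy": 0, "dz": 0, "wx": 0, "wy": 0, "wz": 0, "gripper": 60}])

```text
time: 11.75
tool_pos: [0.4869, 0.1834, 0.3424]
ee_rot: [3.141, -0.0, -0.164]
wrist_force: [0.2, -0.3, -0.9]
width: 0.0171
finger_force: 0.0
```

Run:
```python
from h import *
where(); im=eyes.snapshot('wrist').copy(); c=eyes.get_calibration('wrist')
for a in (.8,.9,1.):
    q=proj(c,b2w(-.0067+.03*np.sin(a-.5),-.0025,.062+.03*np.cos(a-.5))); print(a,q.round(1))
cv2.imwrite('pics/w3.png',cv2.resize(im[60:210,180:340,::-1],(640,600),interpolation=cv2.INTER_CUBIC))
```

```text
box xy [-44.6  -2.1] grasp z 264.4 rot [ 3.141 -0.    -0.164] F [ 0.2 -0.3 -0.9] w 0.0171 t 11.75
0.8 [260.1 136.2]
0.9 [260.1 133.5]
1.0 [260.1 131. ]
```

View pics/w3.png

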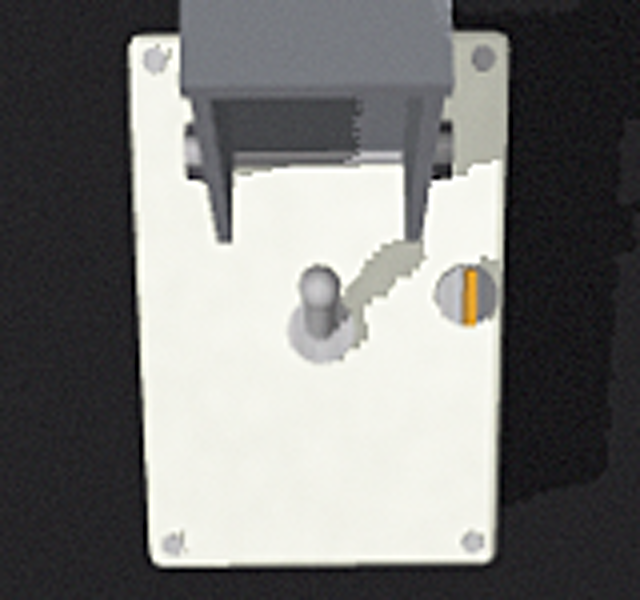

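Ball at (259.7,131.5), exactly the predicted 1.0 rad. Now back to the handle to regrip it and close.

Request:
carry_out(deltas=[{"dx": 0.93, "dy": -0.06, "dz": 0, "wx": 0, "wy": 0, "wz": 0, "gripper": 60}, {"dx": 0.93, "dy": 0, "dz": 0, "wx": 0, "wy": 0, "wz": 0, "gripper": 60}, {"dx": 0.93, "dy": 0, "dz": 0, "wx": 0, "wy": 0, "wz": 0, "gripper": 60}, {"dx": 0.93, "dy": 0, "dz": 0, "wx": 0, "wy": 0, "wz": 0, "gripper": 60}, {"dx": 0.93, "dy": 0, "dz": 0, "wx": 0, "wy": 0, "wz": 0, "gripper": 60}, {"dx": 0.93, "dy": 0, "dz": 0, "wx": 0, "wy": 0, "wz": 0, "gripper": 60}, {"dx": 0.93, "dy": 0, "dz": 0, "wx": 0, "wy": 0, "wz": 0, "gripper": 60}, {"dx": 0.93, "dy": 0, "dz": 0, "wx": 0, "wy": 0, "wz": 0, "gripper": 60}, {"dx": 0, "dy": 0, "dz": 0, "wx": 0, "wy": 0, "wz": 0, "gripper": 60}, {"dx": 0, "dy": 0, "dz": 0, "wx": 0, "wy": 0, "wz": 0, "gripper": 60}])

```text
time: 12.63
tool_pos: [0.6338, 0.1602, 0.3401]
ee_rot: [3.14, 0.005, -0.164]
wrist_force: [0.3, 0.1, 0.4]
width: 0.0718
finger_force: 0.0
```

```bash
python3 -c "
from h import *
where()"
```

```text
box xy [104.2  -1.1] grasp z 262.1 rot [ 3.14   0.005 -0.164] F [0.3 0.1 0.4] w 0.0718 t 12.6333
```

Request:
carry_out(deltas=[{"dx": 0, "dy": 0, "dz": 1, "wx": 0, "wy": 0, "wz": 0, "gripper": 60}, {"dx": 0, "dy": 0, "dz": 1, "wx": 0, "wy": 0, "wz": 0, "gripper": 60}, {"dx": 0, "dy": 0, "dz": 0.8, "wx": 0, "wy": 0, "wz": 0, "gripper": 60}, {"dx": 0, "dy": 0, "dz": 0, "wx": 0, "wy": 0, "wz": 0, "gripper": 140}, {"dx": 0, "dy": 0, "dz": 0, "wx": 0, "wy": 0, "wz": 0, "gripper": 190}, {"dx": 0, "dy": 0, "dz": 0, "wx": 0, "wy": 0, "wz": 0, "gripper": 190}, {"dx": 0, "dy": 0, "dz": 0, "wx": 0, "wy": 0, "wz": 0, "gripper": 190}, {"dx": 0, "dy": 0, "dz": 0, "wx": 0, "wy": 0, "wz": 0, "gripper": 190}, {"dx": 0, "dy": 0, "dz": 0, "wx": 0, "wy": 0, "wz": 0, "gripper": 190}, {"dx": 0, "dy": 0, "dz": 0, "wx": 0, "wy": 0, "wz": 0, "gripper": 190}, {"dx": 0, "dy": 0, "dz": 0, "wx": 0, "wy": 0, "wz": 0, "gripper": 190}, {"dx": 0, "dy": 0, "dz": 0, "wx": 0, "wy": 0, "wz": 0, "gripper": 190}])

```text
time: 13.63
tool_pos: [0.6341, 0.1608, 0.288]
ee_rot: [-3.141, -0.002, -0.163]
wrist_force: [1.7, 1.5, 3.1]
width: 0.0294
finger_force: 30.0
```

```bash
python3 -c "
from h import *
where()"
```

```text
box xy [104.3  -0.5] grasp z 210.0 rot [-3.141e+00 -2.000e-03 -1.630e-01] F [1.7 1.5 3.1] w 0.0294 t 13.6333
```

Request:
carry_out(deltas=[{"dx": -0.72, "dy": 0, "dz": -0.36, "wx": 0, "wy": 0, "wz": 0, "gripper": 190}, {"dx": -0.76, "dy": 0, "dz": -0.25, "wx": 0, "wy": 0, "wz": 0, "gripper": 190}, {"dx": -0.79, "dy": 0, "dz": -0.14, "wx": 0, "wy": 0, "wz": 0, "gripper": 190}, {"dx": -0.8, "dy": 0, "dz": -0.03, "wx": 0, "wy": 0, "wz": 0, "gripper": 190}, {"dx": -0.8, "dy": 0, "dz": 0.08, "wx": 0, "wy": 0, "wz": 0, "gripper": 190}, {"dx": -0.78, "dy": 0, "dz": 0.19, "wx": 0, "wy": 0, "wz": 0, "gripper": 190}, {"dx": -0.75, "dy": 0, "dz": 0.3, "wx": 0, "wy": 0, "wz": 0, "gripper": 190}, {"dx": -0.7, "dy": 0, "dz": 0.4, "wx": 0, "wy": 0, "wz": 0, "gripper": 190}, {"dx": -0.63, "dy": 0, "dz": 0.49, "wx": 0, "wy": 0, "wz": 0, "gripper": 190}, {"dx": -0.56, "dy": 0, "dz": 0.58, "wx": 0, "wy": 0, "wz": 0, "gripper": 190}, {"dx": -0.47, "dy": 0, "dz": 0.65, "wx": 0, "wy": 0, "wz": 0, "gripper": 190}, {"dx": 0, "dy": 0, "dz": 0, "wx": 0, "wy": 0, "wz": 0, "gripper": 190}])

```text
time: 14.63
tool_pos: [0.4781, 0.1857, 0.2473]
ee_rot: [3.14, 0.005, -0.163]
wrist_force: [-3.7, -0.4, 3.5]
width: 0.0297
finger_force: 30.0
```

```bash
python3 -c "
from h import *
where()"
```

```text
box xy [-53.6  -1.2] grasp z 169.3 rot [ 3.14   0.005 -0.163] F [-3.7 -0.4  3.5] w 0.0297 t 14.6333
```

Request:
carry_out(deltas=[{"dx": -0.38, "dy": 0, "dz": 0.71, "wx": 0, "wy": 0, "wz": 0, "gripper": 190}, {"dx": -0.28, "dy": 0, "dz": 0.76, "wx": 0, "wy": 0, "wz": 0, "gripper": 190}, {"dx": -0.17, "dy": 0, "dz": 0.79, "wx": 0, "wy": 0, "wz": 0, "gripper": 190}, {"dx": -0.06, "dy": 0, "dz": 0.7, "wx": 0, "wy": 0, "wz": 0, "gripper": 190}, {"dx": 0, "dy": 0, "dz": 0.1, "wx": 0, "wy": 0, "wz": 0, "gripper": 190}, {"dx": 0, "dy": 0, "dz": 0, "wx": 0, "wy": 0, "wz": 0, "gripper": 190}])

```text
time: 15.13
tool_pos: [0.4625, 0.1882, 0.187]
ee_rot: [3.14, 0.003, -0.164]
wrist_force: [-3.5, -1.5, 0.4]
width: 0.0296
finger_force: 30.0
```

```bash
python3 -c "
from h import *
where()"
```

```text
box xy [-69.4  -1.2] grasp z 109.0 rot [ 3.14e+00  3.00e-03 -1.64e-01] F [-3.5 -1.5  0.4] w 0.0296 t 15.1333
```

Request:
carry_out(deltas=[{"dx": -0.05, "dy": 0, "dz": 0.1, "wx": 0, "wy": 0, "wz": 0, "gripper": 190}, {"dx": 0, "dy": 0, "dz": 0, "wx": 0, "wy": 0, "wz": 0, "gripper": 190}])

```text
time: 15.3
tool_pos: [0.4623, 0.1883, 0.1861]
ee_rot: [3.14, -0.0, -0.164]
wrist_force: [-3.1, -1.5, 0.4]
width: 0.0298
finger_force: 30.0
```

Request:
carry_out(deltas=[{"dx": -0.05, "dy": 0, "dz": 0.1, "wx": 0, "wy": 0, "wz": 0, "gripper": 190}, {"dx": 0, "dy": 0, "dz": 0, "wx": 0, "wy": 0, "wz": 0, "gripper": 190}])

```text
time: 15.47
tool_pos: [0.462, 0.1883, 0.1853]
ee_rot: [3.141, -0.003, -0.164]
wrist_force: [-1.2, -4.4, 4.5]
width: 0.0295
finger_force: 30.0
```

Request:
carry_out(deltas=[{"dx": 0, "dy": 0, "dz": 0.1, "wx": 0, "wy": 0, "wz": 0, "gripper": 190}, {"dx": 0, "dy": 0, "dz": 0, "wx": 0, "wy": 0, "wz": 0, "gripper": 190}])

```text
time: 15.63
tool_pos: [0.462, 0.1884, 0.185]
ee_rot: [3.141, -0.004, -0.164]
wrist_force: [-4.5, -6.0, 11.8]
width: 0.0298
finger_force: 30.0
```

Request:
carry_out(deltas=[{"dx": 0, "dy": 0, "dz": 0.05, "wx": 0, "wy": 0, "wz": 0, "gripper": 190}, {"dx": 0, "dy": 0, "dz": 0, "wx": 0, "wy": 0, "wz": 0, "gripper": 190}])

```text
time: 15.8
tool_pos: [0.462, 0.1884, 0.1849]
ee_rot: [3.141, -0.004, -0.164]
wrist_force: [-5.7, -6.0, 15.9]
width: 0.0298
finger_force: 30.0
```

Guard is hard on its stop (16 N). Release, rise, and check.

Request:
carry_out(deltas=[{"dx": 0, "dy": 0, "dz": 0, "wx": 0, "wy": 0, "wz": 0, "gripper": 60}, {"dx": 0, "dy": 0, "dz": 0, "wx": 0, "wy": 0, "wz": 0, "gripper": 0}, {"dx": 0, "dy": 0, "dz": 0, "wx": 0, "wy": 0, "wz": 0, "gripper": 0}, {"dx": 0, "dy": 0, "dz": 0, "wx": 0, "wy": 0, "wz": 0, "gripper": 0}, {"dx": 0, "dy": 0, "dz": 0, "wx": 0, "wy": 0, "wz": 0, "gripper": 0}, {"dx": 0, "dy": 0, "dz": 0, "wx": 0, "wy": 0, "wz": 0, "gripper": 0}, {"dx": 0, "dy": 0, "dz": -0.5, "wx": 0, "wy": 0, "wz": 0, "gripper": 0}, {"dx": 0, "dy": 0, "dz": -1, "wx": 0, "wy": 0, "wz": 0, "gripper": 0}, {"dx": 0, "dy": 0, "dz": -1, "wx": 0, "wy": 0, "wz": 0, "gripper": 0}, {"dx": 0, "dy": 0, "dz": -1, "wx": 0, "wy": 0, "wz": 0, "gripper": 0}, {"dx": 0, "dy": 0, "dz": -1, "wx": 0, "wy": 0, "wz": 0, "gripper": 0}, {"dx": 0, "dy": 0, "dz": -1, "wx": 0, "wy": 0, "wz": 0, "gripper": 0}, {"dx": 0, "dy": 0, "dz": -0.6, "wx": 0, "wy": 0, "wz": 0, "gripper": 0}, {"dx": 0, "dy": 0, "dz": 0, "wx": 0, "wy": 0, "wz": 0, "gripper": 0}, {"dx": 0, "dy": 0, "dz": 0, "wx": 0, "wy": 0, "wz": 0, "gripper": 0}])

```text
time: 17.05
tool_pos: [0.4613, 0.1891, 0.3032]
ee_rot: [-3.141, -0.001, -0.164]
wrist_force: [0.3, 0.5, -1.6]
width: 0.094
finger_force: 0.0
```

Run:
```python
from h import *
where(); im=eyes.snapshot('wrist').copy(); c=eyes.get_calibration('wrist')
for z in (.106,.112): print(proj(c,b2w(-.0715,-.0025,z)).round(1))
cv2.imwrite('pics/w4.png',cv2.resize(im[10:260,130:400,::-1],(648,600),interpolation=cv2.INTER_CUBIC))
```

```text
box xy [-70.8  -0.6] grasp z 225.2 rot [-3.141e+00 -1.000e-03 -1.640e-01] F [ 0.3  0.5 -1.6] w 0.094 t 17.05
[261.7 191.4]
[261.7 193.1]
```

View pics/w4.png

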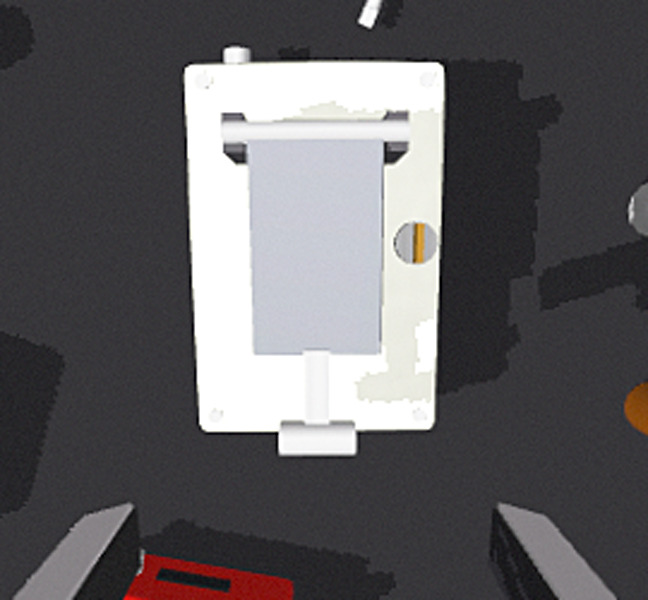

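The guard is shut: the handle is at (262,192.5), where the shut position predicts it. Nothing is touched. Handing in.

```bash
python3 -c "
from bench import robot
print(robot.close_job())"
```

```text
the job is handed in; nothing more can be done
None
```

I lifted the laser box's guard, flipped the toggle to its hinge-side stop (camera check: about 1.0 rad), shut the guard against its stop and handed the job in at about 17 s of the 72 s allowed. I never touched the lamp guard or the red look-alikes.

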